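Load the sample sleeve and hold the photometer shutter open

TASK

Three plain aluminium sleeves stand on the bench: take the one that fits the photometer's round well snugly, lower it in (do not drop it) until it stands upright on the well's floor, and let go of it while the shutter is still shut. Then pull the spring-return shutter handle straight out until its pointer is in line with the index clip beside the slide and keep it there for the reading: finish while still holding the handle at the mark. Leave the other two sleeves and everything else on the bench where they stand.

Things in the scene. Friction and masses are not known exactly. Their poses are not given: they have to be found in the camera images.
- photometer: fixed white housing, 160 (its x) x 150 (its y) mm, top 50 mm above the bench; a display ridge 66 mm high along its +x edge starts 71 mm from the well's axis. Origin: centre of its underside; yaw varies. A dark steel bed 14 mm high, 64 mm wide juts 140 mm out of its -y face; the shutter slides on it. Well and slide lie on one line, 15 mm to -x of the origin.
- well_mouth (a point): centre of the well's mouth, in the housing's top face, 50 mm above the bench. The well is a round hole 37 mm across with a 3 mm bevel at the rim, 28 mm deep, vertical.
- well_floor (a point): centre of the well's floor, 22 mm above the bench. Axes as the photometer's.
- shutter: spring-return aluminium slide, 30 mm wide, with an upright handle plate at its outer end: 30 mm across, 12 mm thick along the slide, 20 to 70 mm above the bench. Origin: under the handle, at bench height; axes as the photometer's. Slides out along its -y by up to 70 mm from shut (handle 45 mm off the housing); a spring (4 N shut, +1.1 N per cm) pulls it back when let go.
- handle (a point): middle of the handle plate, 50 mm above the bench, a good point to pinch it (along or across the slide).
- pointer (a point): the handle's centre line at its foot, 18 mm above the bench, where a thin crossbar (4 mm thick, 52 mm long across the slide) forms the pointer. It moves with the shutter.
- mark (a point): middle between the two posts of the index clip, 18 mm above the bench: where the pointer must be brought.
- index_clip: the mark: two small fixed aluminium posts, 6 mm thick along the slide and 22 mm high, one on each side of the bed, centres 74 mm apart. Origin on the bench midway between them. Its place along the bed varies, 28 to 55 mm outward of the pointer's shut place. Axes as the photometer's.
- sleeve_34: plain aluminium sleeve (tube), outer diameter 34 mm, bore 20 mm, 65 mm tall, standing upright on the bench, about 0.1 kg. Origin: centre of its underside. Seated in the well it stands 37 mm proud of the housing.
- sleeve_25: look-alike sleeve, outer diameter 25 mm, bore 14 mm, 65 mm tall, upright; too loose in the well. Origin: centre of its underside.
- sleeve_43: look-alike sleeve, outer diameter 43 mm, bore 26 mm, 65 mm tall, upright; too wide for the well. Origin: centre of its underside.
- dish: bystander: clear closed dish, 80 mm across, 16 mm high. Origin: centre of its underside.
- jar: bystander: amber jar, 44 mm across, 70 mm tall. Origin: centre of its underside.
- spatula: bystander: flat spatula 170 mm long lying on the bench near the robot. Origin: about its middle.
- beaker: bystander: glass beaker 68 mm across, 90 mm tall. Origin: centre of its underside.
- bottle: bystander: white bottle 64 mm across, 150 mm tall. Origin: centre of its underside.
- vial_jar: bystander: glass jar with black cap, 52 mm across, 80 mm tall. Origin: centre of its underside.

How it is judged:
On the way:
1. the 34 mm sleeve stands on the well's floor, let go, the shutter still shut (horizontal distance between sleeve_34 and well_floor below 0.004 m and z of sleeve_34 in the frame of well_floor below 0.003 m and angle between sleeve_34's own z axis and vertical below 0.1 rad and linear speed of sleeve_34 below 0.03 m/s and contact force between the fingers and sleeve_34 below 0.1 N and y of shutter in the frame of photometer above -0.128 m), for 0.2 s.
At the end, for the whole second after the job is handed in: 34 mm sleeve on the well floor (3 mm), centred (4 mm), upright (0.1 rad), not touched by the fingers; pointer within 5 mm of the mark along the slide, at rest (20 mm/s), held by the fingers (over 2 N); other sleeves and upright bystanders still standing (0.2 rad) (horizontal distance between sleeve_34 and well_floor below 0.004 m and z of sleeve_34 in the frame of well_floor below 0.003 m and angle between sleeve_34's own z axis and vertical below 0.1 rad and linear speed of sleeve_34 below 0.03 m/s and y of pointer in the frame of mark between -0.005 and 0.005 m and linear speed of shutter below 0.02 m/s and contact force between the fingers and shutter above 2 N and contact force between the fingers and sleeve_34 below 0.1 N and angle between each of dish, jar, beaker, bottle, vial_jar, sleeve_25, sleeve_43's own z axis and vertical below 0.2 rad); the arm keeps its last pose, push and grip.
It fails at once if another sleeve or a bystander moved more than 40 mm (distance of any of dish, jar, spatula, beaker, bottle, vial_jar, sleeve_25, sleeve_43 from where it was at the start of the episode above 0.04 m).
It fails at once if the sleeve dropped into the well (falling free at over 0.45 m/s) (horizontal distance between sleeve_34 and well_floor below 0.03 m and linear speed of sleeve_34 above 0.45 m/s and contact force between the fingers and sleeve_34 below 0.1 N).
It also fails if it takes over 48 s, if anything falls off the work surface, if the arm or the gripper's body presses on something with over 40 N, if the wrist force passes 120 N, or if a joint passes its speed limit or range.

ROBOT

A 6-joint arm with a two-finger parallel gripper is mounted at the origin on the work surface. World frame = base frame: x ahead of the robot, y to its left, z up, the work surface at z = 0. Lengths are in m, angles in rad, forces in N, time in s.
With the tool pointing down it reaches from about 0.35 to 0.775 m from the base axis. Payload 5.5 kg.
Tool frame: the origin (TCP) lies at the very end of the fingers, on their centre line; the grasp point (between the pads) lies 19 mm behind it (env.grasp_offset is the distance from the TCP to the grasp point, in m); z points along the fingers, x is the direction in which the jaws open and shut, and the axes are right-handed (so a half turn about z gives the same grasp; the last joint's range is limited). The gripper opens to 85 mm and grips with 20 to 120 N. Pads are 22 mm wide; open, the fingers measure 114 mm over their backs; the gripper's body (76 mm by 85 mm) begins 54 mm behind the grasp point. The pads swing forward as they close: fully open they stand 13 mm farther back than shut.
Start: joints at [1.15, 0.313, 0.046, 1.304, 0, 1.431], TCP at [0.159, 0.553, 0.231] pointing down, gripper open.
Joint ranges: [-2.76, 2.76], [-0.86, 1.69], [-1.03, 1.26], [-2.2, 2.34], [-1.47, 1.5], [-3.14, 3.14]. Speed limits (rad/s): [2.57, 2.57, 3.14, 3.14, 3.14, 3.14].

INTERFACE

Orientations are given as a unit quaternion [w, x, y, z].
In Python, from workcell import status, viewer, env gives the robot as it stands.
- The arm moves only by the tool carry_out, never from a script. Its argument "plan" is a list of rows, each an object of numbers: "x", "y", "z": the shift along the tool's x, y, z in m; "ax", "ay", "az": the turn, a rotation vector about the tool's x, y, z in rad; "hand": the opening, from 0 (shut) to 1 (fully open). In form: [{"x": .., "y": .., "z": .., "ax": .., "ay": .., "az": .., "hand": ..}, ...]. A call has 1 to 12 rows; each row is the pose to reach, as a shift and turn from the pose measured when the call began, along the tool's axes at that moment; what a row does not reach only later rows make up. A row lasts 1/12 s, in which the tool goes at most 41.7 mm and 7.16 degrees, less where a joint would pass 70% of its speed; a pose out of reach is approached as far as the arm can. A call with a gripper value outside its range is refused whole. The fingers move at their own pace and stop on an object; "squeeze" is the grip in N (left out, the last holds). Time passes only in rows, so rows that repeat a pose let the fingers close. It gives the time, the measured TCP pose, the force and the opening at its end, in the units of the state.
- status.get_state(): the state, without advancing time (a new reading comes with each control period).
- viewer.read_camera(name): name is "side" or "top" or "wrist"; returns the picture (384x512x3 uint8, red, green, blue); there is no depth.
- viewer.camera_model(name): a dict with "vfov" (degrees; the focal length in pixels is half the picture's height over the tangent of half this angle, whatever the lens; pixels are square), "cx", "cy" (the principal point, pixels), "T" (4x4, takes a point from camera to world coordinates). Camera axes: x right, y down, z forward; pixel columns grow to the right and rows downward; lengths in m; the calibration is good to about 2 mm. A picture is of the moment at which its call begins: read the wrist's pose just before it. camera_model takes no time and is no camera call; for the wrist camera it gives the pose at the moment of the call.
- env.hand_in(): hands the job in, once; it reports no verdict.
The state is a dict: "clock": time; "joint_pos": joint angles; "qvel": joint speeds; "tau": joint torques, N m; "tcp_pos": TCP position; "orientation": TCP orientation; "wrist_force": force on the tool from outside, world axes, zero at the start; "ft_torque": the same for the moment, N m; "finger_gap": finger opening in m.
Only numpy, scipy, OpenCV 4.12 (cv2) and the standard library are available. Lean on these libraries where they do the work, as an engineer would, in place of code of your own. Each camera call takes 0.05 s, during which the arm holds its last target.

## Working session

There is one attempt and no reset: what is moved stays moved. The work goes in short steps, Python scripts to look and compute and a tool call to move; the robot and the scene stay as the last step left them, time stands still between calls to the robot, and variables do not carry over. Pictures are saved under pics/ and viewed, and the job is handed in when it is done.

Besides the shell and the picture viewer there is one more tool, called after "Call:" as name(argument=value, ...), one argument or row to a line, values as JSON. carry_out: Moves the arm, as the interface text tells. Its arguments: {"type":"object","properties":{"plan":{"type":"array"},"squeeze":{"type":"number"}},"required":["plan"]}

```bash
ls; mkdir -p pics; python3 - <<'E'
from workcell import status, viewer, env
import cv2,numpy as np
print(status.get_state(), env.grasp_offset)
for n in ["side","top","wrist"]:
    m=viewer.camera_model(n); print(n,m)
    im=viewer.read_camera(n); cv2.imwrite(f"pics/{n}0.png",im[:,:,::-1])
E
```

```text
pics
{'clock': 0.0, 'joint_pos': array([ 1.15036874e+00,  3.13983959e-01,  4.49500083e-02,  1.30359794e+00,
       -1.66021626e-05,  1.43119670e+00]), 'qvel': array([-0.00125917,  0.00048408, -0.00068434,  0.00020635, -0.00094036,
       -0.00032716]), 'tau': array([ 1.84572651e-03, -4.80619740e+01,  2.98536408e+01,  1.92646973e-02,
       -2.23273641e-04, -5.35877689e-06]), 'tcp_pos': array([0.15915947, 0.55198712, 0.23040638]), 'orientation': array([ 4.51602445e-04,  7.99108936e-01,  6.01185551e-01, -7.99030528e-04]), 'wrist_force': array([-0.4092995 ,  0.05392764,  0.08522732]), 'ft_torque': array([ 0.00334833, -0.01577018, -0.05461111]), 'finger_gap': 0.08544377472810699} 0.0187
side {'vfov': 55.443752007858954, 'cx': 254.61269441049075, 'cy': 189.31470513222948, 'T': array([[ 0.73822515, -0.43838801,  0.51267883,  0.04118664],
       [-0.67453996, -0.48472945,  0.55680625, -0.51222258],
       [ 0.00441334, -0.75687074, -0.6535497 ,  0.72274586],
       [ 0.        ,  0.        ,  0.        ,  1.        ]])}
top {'vfov': 55.83486246192388, 'cx': 252.91246708843653, 'cy': 189.82626533114632, 'T': array([[ 0.00289402, -0.99735453,  0.07263303,  0.46474171],
       [-0.99995929, -0.00226551,  0.00873401,  0.05404546],
       [-0.00854635, -0.07265535, -0.99732049,  1.05902677],
       [ 0.        ,  0.        ,  0.        ,  1.        ]])}
wrist {'vfov': 68.42104703768719, 'cx': 255.18855043903685, 'cy': 188.09907451889984, 'T': array([[ 0.27753616,  0.91705786,  0.28631899,  0.08624152],
       [ 0.96071158, -0.26410568, -0.08533143,  0.5736235 ],
       [-0.00263539,  0.29875252, -0.95432698,  0.37231271],
       [ 0.        ,  0.        ,  0.        ,  1.        ]])}
```

View pics/top0.png

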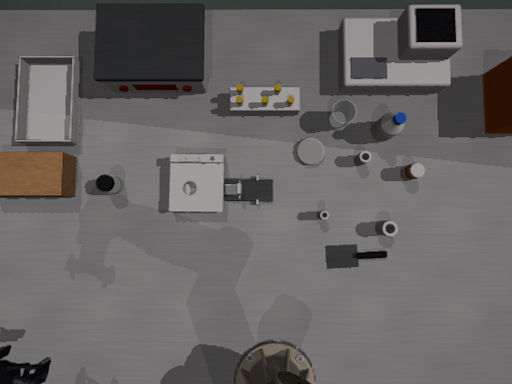

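View pics/side0.png

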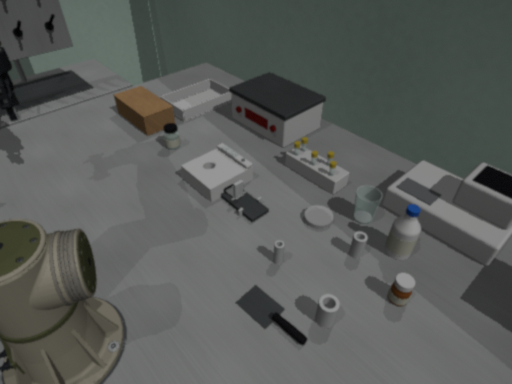

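View pics/wrist0.png

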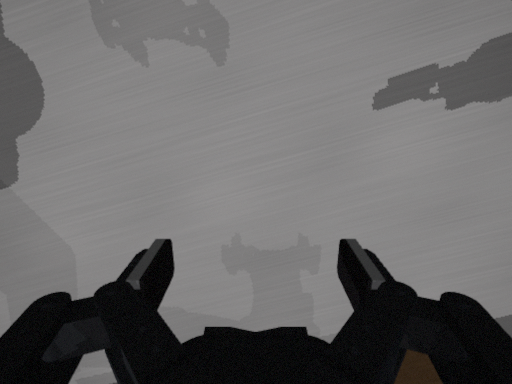

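```bash
cat > h.py <<'E'
import numpy as np,cv2,json
from workcell import status, viewer, env
from scipy.spatial.transform import Rotation as R
H,W=384,512
def f_of(m): return H/2/np.tan(np.radians(m["vfov"])/2)
def ray(m,u,v):
    f=f_of(m); d=np.array([(u-m["cx"])/f,(v-m["cy"])/f,1.0]); T=m["T"]; return T[:3,3],T[:3,:3]@d
def onz(m,u,v,z):
    o,d=ray(m,u,v); return o+d*(z-o[2])/d[2]
def proj(m,p):
    T=m["T"]; c=T[:3,:3].T@(np.asarray(p)-T[:3,3]); f=f_of(m); return f*c[0]/c[2]+m["cx"],f*c[1]/c[2]+m["cy"]
def tcp():
    s=status.get_state(); q=s["orientation"]; return s, s["tcp_pos"], R.from_quat([q[1],q[2],q[3],q[0]])
def rel(p,Rg):
    s,t,r=tcp(); return r.inv().apply(np.asarray(p)-t),(r.inv()*Rg).as_rotvec()
def down(yaw):  # tool x axis at angle yaw in world, z down
    x=np.array([np.cos(yaw),np.sin(yaw),0]); z=np.array([0,0,-1.]); return R.from_matrix(np.stack([x,np.cross(z,x),z],1))
E
python3 - <<'E'
import cv2
a=cv2.imread("pics/top0.png")
cv2.imwrite("pics/t_a.png",cv2.resize(a[135:250,150:290],None,fx=5.6,fy=5,interpolation=cv2.INTER_CUBIC))
cv2.imwrite("pics/t_b.png",cv2.resize(a[135:250,300:440],None,fx=5,fy=5,interpolation=cv2.INTER_CUBIC))
E
```

```text
(no output)
```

View pics/t_a.png

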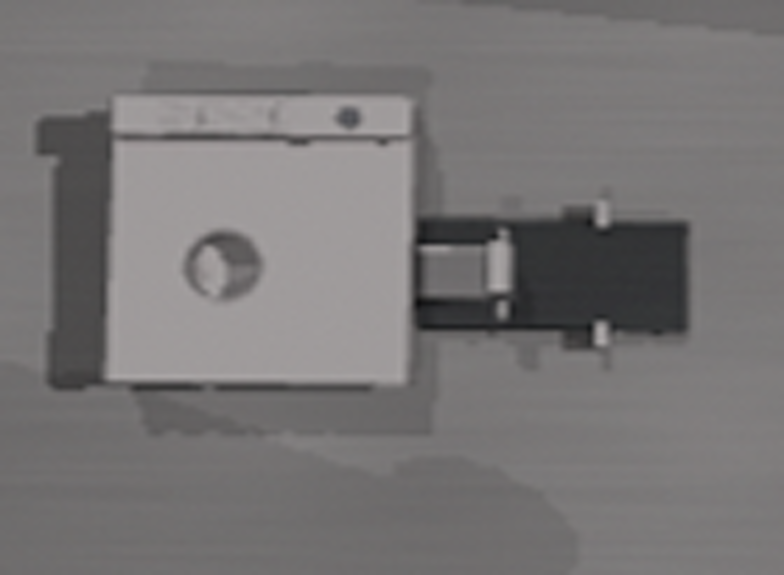

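View pics/t_b.png

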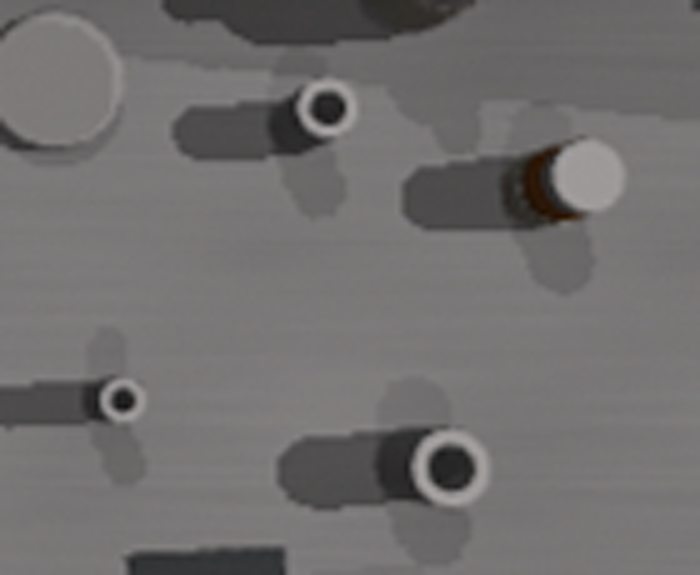

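```bash
python3 - <<'E'
from h import *
im=cv2.imread("pics/top0.png"); m=viewer.camera_model("top"); g=cv2.cvtColor(im,cv2.COLOR_BGR2GRAY)
# sleeves: bright ring
for nm,(u,v) in dict(s34=(365,157),s25=(324,215),s43=(390,228)).items():
    p=g[v-15:v+16,u-15:u+16]
    _,b=cv2.threshold(p,140,255,0)
    n,l,st,c=cv2.connectedComponentsWithStats(b)
    i=1+np.argmax(st[1:,4]); cnt,_=cv2.findContours((l==i).astype(np.uint8),cv2.RETR_EXTERNAL,cv2.CHAIN_APPROX_NONE)
    (x,y),r=cv2.minEnclosingCircle(cnt[0]); uu,vv=u-15+x,v-15+y
    o=onz(m,uu,vv,.065); e=onz(m,uu+r,vv,.065)
    print(nm,uu,vv,st[i],"pos",o.round(4),"dia",2000*np.linalg.norm(e-o))
def C(X,Y,sx=5.6,sy=5): return 150+(X+.5)/sx-.5,135+(Y+.5)/sy-.5
for nm,X,Y,z in [("well",223,265,.05),("hTLridge",111,95,.066),("hTRridge",412,95,.066),("hBL",105,383,.05),("hBR",409,384,.05),("barT",502,232,.018),("barB",502,310,.018),("handletop",501,265,.07),("postT",603,212,.022),("postB",602,334,.022),("bedTR",688,223,.014),("bedBR",688,332,.014)]:
    print(nm,onz(m,*C(X,Y),z).round(4))
E
```

```text
s34 365.4090909957886 155.95454502105713 [10  9 11 11 45] pos [ 0.6316 -0.2477  0.065 ] dia 30.34972829045863
s25 324.31818199157715 214.68181800842285 [12 11  8  8 24] pos [ 0.4695 -0.1326  0.065 ] dia 22.08163906556127
s43 390.1499996185303 228.14999961853027 [ 8  8 15 15 82] pos [ 0.4334 -0.311   0.065 ] dia 40.23779812025786
well [0.5441 0.2406 0.05  ]
hTLridge [0.6373 0.2946 0.066 ]
hTRridge [0.6375 0.1454 0.066 ]
hBL [0.478  0.2983 0.05  ]
hBR [0.4779 0.147  0.05  ]
barT [0.566  0.1027 0.018 ]
barB [0.5209 0.1025 0.018 ]
handletop [0.5428 0.1007 0.07  ]
postT [0.5773 0.0507 0.022 ]
postB [0.5071 0.0511 0.022 ]
bedTR [0.5718 0.0067 0.014 ]
bedBR [0.5087 0.0068 0.014 ]
```

```bash
python3 - <<'E'
from h import *
mt=viewer.camera_model("top"); ms=viewer.camera_model("side")
print("bottle", onz(mt,400,118,.15), onz(ms,412,210,.15))
print("beaker", onz(mt,345,110,.09),onz(ms,368,193,.09)); print("jar",onz(mt,416.5,170,.07))
print(rel([.535,.235,.23],down(np.pi/2)))
E
```

```text
bottle [ 0.71495041 -0.31155827  0.15      ] [ 0.70577156 -0.31529077  0.15      ]
beaker [ 0.75351482 -0.18724448  0.09      ] [ 0.74829345 -0.18369516  0.09      ]
jar [ 0.59219731 -0.38490169  0.07      ]
(array([-0.20055818,  0.4489551 ,  0.00080934]), array([-0.00035676,  0.00133281, -0.28079999]))
```

Call:
carry_out(
  plan=[
    {"x": -0.02,"y": 0.04,"z": 0,"az": -0.1,"hand": 1},
    {"x": -0.035,"y": 0.078,"z": 0,"az": -0.2,"hand": 1},
    {"x": -0.052,"y": 0.116,"z": 0,"az": -0.28,"hand": 1},
    {"x": -0.069,"y": 0.154,"z": 0,"az": -0.28,"hand": 1},
    {"x": -0.086,"y": 0.192,"z": 0,"az": -0.28,"hand": 1},
    {"x": -0.103,"y": 0.23,"z": 0,"az": -0.28,"hand": 1},
    {"x": -0.12,"y": 0.268,"z": 0,"az": -0.28,"hand": 1},
    {"x": -0.137,"y": 0.306,"z": 0,"az": -0.28,"hand": 1},
    {"x": -0.154,"y": 0.344,"z": 0,"az": -0.28,"hand": 1},
    {"x": -0.17,"y": 0.382,"z": 0,"az": -0.28,"hand": 1},
    {"x": -0.186,"y": 0.42,"z": 0,"az": -0.28,"hand": 1},
    {"x": -0.2,"y": 0.449,"z": 0,"az": -0.281,"hand": 1},
  ],
)

```text
schema error: expected keys x, y, z, ax, ay, az, hand
```

```bash
python3 - <<'E'
from h import *
print(rel([.54,.215,.2],down(np.pi/2)), status.get_state()["clock"])
im=viewer.read_camera("wrist"); cv2.imwrite("pics/w1.png",im[:,:,::-1])
E
```

```text
(array([-0.21834827,  0.45930675,  0.03083194]), array([-0.00035676,  0.00133281, -0.28079999])) 0.15
```

View pics/w1.png

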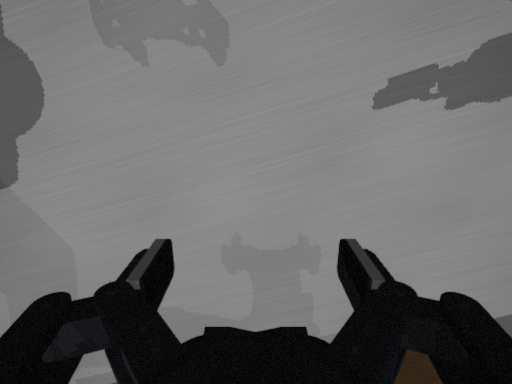

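Call:
carry_out(
  plan=[
    {"x": -0.2,"y": 0.449,"z": 0,"ax": 0,"ay": 0,"az": -0.281,"hand": 1},
    {"x": -0.2,"y": 0.449,"z": 0,"ax": 0,"ay": 0,"az": -0.281,"hand": 1},
    {"x": -0.2,"y": 0.449,"z": 0,"ax": 0,"ay": 0,"az": -0.281,"hand": 1},
    {"x": -0.2,"y": 0.449,"z": 0,"ax": 0,"ay": 0,"az": -0.281,"hand": 1},
    {"x": -0.2,"y": 0.449,"z": 0,"ax": 0,"ay": 0,"az": -0.281,"hand": 1},
    {"x": -0.2,"y": 0.449,"z": 0,"ax": 0,"ay": 0,"az": -0.281,"hand": 1},
    {"x": -0.2,"y": 0.449,"z": 0,"ax": 0,"ay": 0,"az": -0.281,"hand": 1},
    {"x": -0.2,"y": 0.449,"z": 0,"ax": 0,"ay": 0,"az": -0.281,"hand": 1},
    {"x": -0.2,"y": 0.449,"z": 0,"ax": 0,"ay": 0,"az": -0.281,"hand": 1},
    {"x": -0.2,"y": 0.449,"z": 0,"ax": 0,"ay": 0,"az": -0.281,"hand": 1},
    {"x": -0.2,"y": 0.449,"z": 0,"ax": 0,"ay": 0,"az": -0.281,"hand": 1},
    {"x": -0.2,"y": 0.449,"z": 0,"ax": 0,"ay": 0,"az": -0.281,"hand": 1},
  ],
)

```text
clock: 1.2
tcp_pos: [0.5366, 0.2337, 0.2308]
orientation: [0.0, 0.707, 0.707, -0.001]
wrist_force: [0.8, 0.8, -0.4]
finger_gap: 0.0854
```

Call:
carry_out(
  plan=[
    {"x": 0,"y": 0,"z": 0,"ax": 0,"ay": 0,"az": 0,"hand": 1},
    {"x": 0,"y": 0,"z": 0,"ax": 0,"ay": 0,"az": 0,"hand": 1},
  ],
)

```text
clock: 1.37
tcp_pos: [0.538, 0.2318, 0.2299]
orientation: [-0.0, 0.709, 0.705, -0.001]
wrist_force: [-0.4, 1.1, 0.6]
finger_gap: 0.0853
```

```bash
python3 - <<'E'
from h import *
s,t,r=tcp(); print(s["clock"],t,r.as_matrix().round(3),s["qvel"].round(3))
m=viewer.camera_model("wrist"); np.save("w1.npy",np.r_[m["T"].ravel(),m["vfov"],m["cx"],m["cy"]]); print(m)
im=viewer.read_camera("wrist"); cv2.imwrite("pics/w2.png",im[:,:,::-1])
E
```

```text
1.3667 [0.53802453 0.23176082 0.22991522] [[ 0.005  1.    -0.002]
 [ 1.    -0.005 -0.001]
 [-0.001 -0.001 -1.   ]] [ 0.054 -0.027 -0.029  0.014  0.014  0.012]
{'vfov': 68.42104703768719, 'cx': 255.18855043903685, 'cy': 188.09907451889984, 'T': array([[ 0.00502639,  0.95479041,  0.29723728,  0.46224078],
       [ 0.99998414, -0.00404402, -0.0039198 ,  0.23253991],
       [-0.00254056,  0.29725227, -0.9547956 ,  0.37183015],
       [ 0.        ,  0.        ,  0.        ,  1.        ]])}
```

View pics/w2.png

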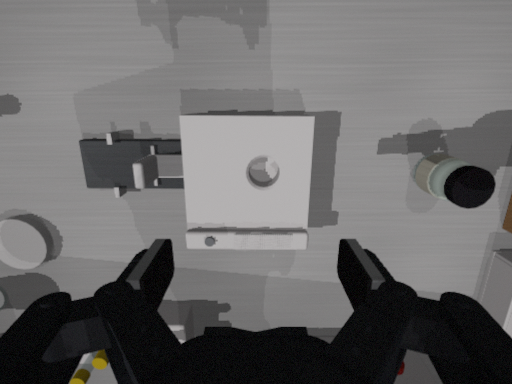

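```bash
python3 - <<'E'
import cv2
a=cv2.imread("pics/w2.png")
cv2.imwrite("pics/w2a.png",cv2.resize(a[120:205,70:195],None,fx=6,fy=6,interpolation=cv2.INTER_CUBIC))
cv2.imwrite("pics/w2b.png",cv2.resize(a[100:260,175:325],None,fx=3.7,fy=3.7,interpolation=cv2.INTER_CUBIC))
E
```

```text
(no output)
```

View pics/w2a.png

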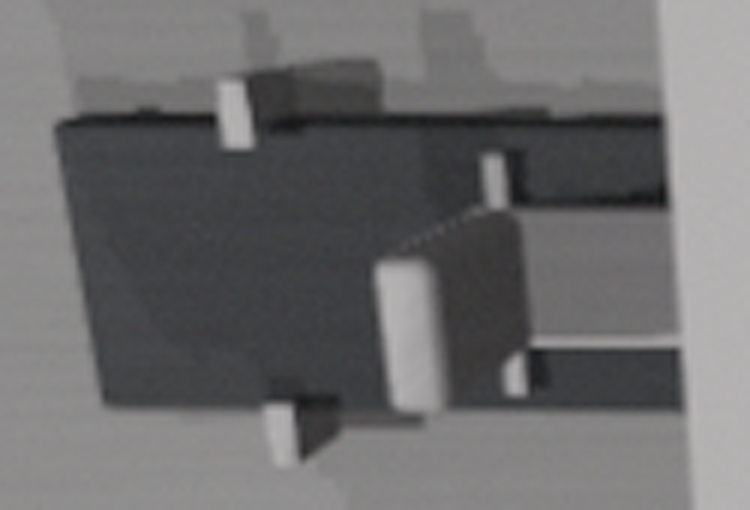

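View pics/w2b.png

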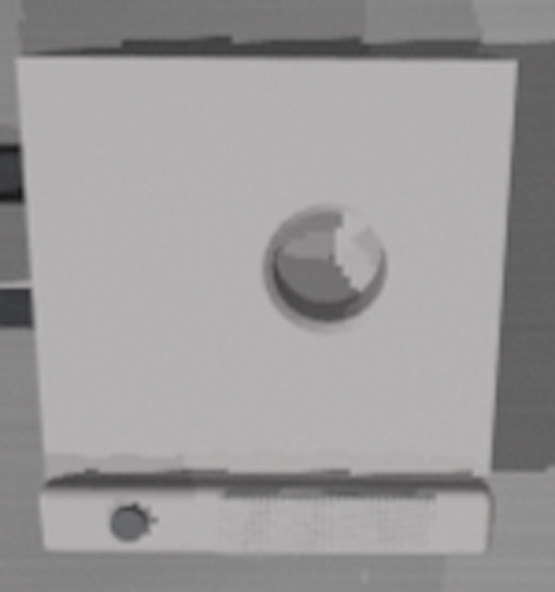

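```bash
python3 - <<'E'
from h import *
a=np.load("w1.npy"); m=dict(T=a[:16].reshape(4,4),vfov=a[16],cx=a[17],cy=a[18])
A=lambda X,Y:(70+(X+.5)/6-.5,120+(Y+.5)/6-.5)
B=lambda X,Y:(175+(X+.5)/3.7-.5,100+(Y+.5)/3.7-.5)
for n,p,z in [("well",B(325.5,268),.05),("TL",B(18,58),.05),("TR",B(517,60),.05),("ridgeBL",B(43,551),.066),("ridgeBR",B(489,553),.066),
 ("barA",A(495,180),.02),("barB",A(516,374),.02),("handletop",A(410,335),.07),("postA",A(236,115),.022),("postB",A(282,434),.022),("bedTL",A(57,122),.014),("bedBL",A(104,406),.014)]:
    print(n,onz(m,*p,z).round(4))
E
```

```text
well [0.5428 0.24   0.05  ]
TL [0.4778 0.148  0.05  ]
TR [0.4791 0.297  0.05  ]
ridgeBL [0.6341 0.1471 0.066 ]
ridgeBR [0.6354 0.2936 0.066 ]
barA [0.5207 0.1022 0.02  ]
barB [0.5628 0.1019 0.02  ]
handletop [0.541  0.1018 0.07  ]
postA [0.5067 0.0512 0.022 ]
postB [0.5756 0.0503 0.022 ]
bedTL [0.509  0.0091 0.014 ]
bedBL [0.5715 0.0076 0.014 ]
```

```bash
python3 - <<'E'
from h import *
print(rel([.615,-.235,.2],down(np.radians(55))))
E
```

```text
(array([-0.4677477 ,  0.07949698,  0.03048003]), array([-0.00159468,  0.00159648,  0.60843947]))
```

Call:
carry_out(
  plan=[
    {"x": -0.468,"y": 0.08,"z": 0.03,"ax": 0,"ay": 0,"az": 0.608,"hand": 1},
    {"x": -0.468,"y": 0.08,"z": 0.03,"ax": 0,"ay": 0,"az": 0.608,"hand": 1},
    {"x": -0.468,"y": 0.08,"z": 0.03,"ax": 0,"ay": 0,"az": 0.608,"hand": 1},
    {"x": -0.468,"y": 0.08,"z": 0.03,"ax": 0,"ay": 0,"az": 0.608,"hand": 1},
    {"x": -0.468,"y": 0.08,"z": 0.03,"ax": 0,"ay": 0,"az": 0.608,"hand": 1},
    {"x": -0.468,"y": 0.08,"z": 0.03,"ax": 0,"ay": 0,"az": 0.608,"hand": 1},
    {"x": -0.468,"y": 0.08,"z": 0.03,"ax": 0,"ay": 0,"az": 0.608,"hand": 1},
    {"x": -0.468,"y": 0.08,"z": 0.03,"ax": 0,"ay": 0,"az": 0.608,"hand": 1},
    {"x": -0.468,"y": 0.08,"z": 0.03,"ax": 0,"ay": 0,"az": 0.608,"hand": 1},
    {"x": -0.468,"y": 0.08,"z": 0.03,"ax": 0,"ay": 0,"az": 0.608,"hand": 1},
    {"x": -0.468,"y": 0.08,"z": 0.03,"ax": 0,"ay": 0,"az": 0.608,"hand": 1},
    {"x": -0.468,"y": 0.08,"z": 0.03,"ax": 0,"ay": 0,"az": 0.608,"hand": 1},
  ],
)

```text
clock: 2.42
tcp_pos: [0.6157, -0.2379, 0.1998]
orientation: [0.0, 0.887, 0.461, -0.001]
wrist_force: [0.3, 0.7, -0.6]
finger_gap: 0.0855
```

Call:
carry_out(
  plan=[
    {"x": 0,"y": 0,"z": 0,"ax": 0,"ay": 0,"az": 0,"hand": 1},
    {"x": 0,"y": 0,"z": 0,"ax": 0,"ay": 0,"az": 0,"hand": 1},
    {"x": 0,"y": 0,"z": 0,"ax": 0,"ay": 0,"az": 0,"hand": 1},
  ],
)

```text
clock: 2.67
tcp_pos: [0.6155, -0.2357, 0.1999]
orientation: [-0.0, 0.887, 0.462, -0.001]
wrist_force: [0.4, 0.2, 0.2]
finger_gap: 0.0855
```

```bash
python3 - <<'E'
from h import *
s,t,r=tcp(); print(s["clock"],t,r.as_matrix().round(3),s["qvel"].round(3))
m=viewer.camera_model("wrist"); np.save("w3.npy",np.r_[m["T"].ravel(),m["vfov"],m["cx"],m["cy"]])
im=viewer.read_camera("wrist"); cv2.imwrite("pics/w3.png",im[:,:,::-1])
E
```

```text
2.6667 [ 0.61546316 -0.23568051  0.19987757] [[ 0.573  0.82  -0.003]
 [ 0.82  -0.573 -0.001]
 [-0.002 -0.002 -1.   ]] [ 0.015 -0.011 -0.005 -0.001 -0.001 -0.002]
```

View pics/w3.png

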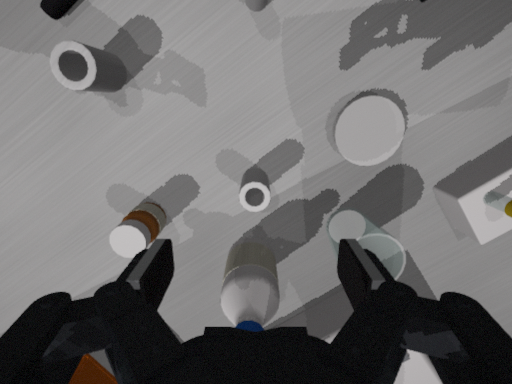

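```bash
python3 - <<'E'
from h import *
a=np.load("w3.npy"); m=dict(T=a[:16].reshape(4,4),vfov=a[16],cx=a[17],cy=a[18])
g=cv2.cvtColor(cv2.imread("pics/w3.png"),cv2.COLOR_BGR2GRAY); p=g[170:225,230:285]
b=(p>150).astype(np.uint8); n,l,st,c=cv2.connectedComponentsWithStats(b); i=1+np.argmax(st[1:,4])
cnt,_=cv2.findContours((l==i).astype(np.uint8),cv2.RETR_EXTERNAL,cv2.CHAIN_APPROX_NONE)
(x,y),r=cv2.minEnclosingCircle(cnt[0]); e=cv2.fitEllipse(cnt[0]); print(st[i],x+230,y+170,r,e)
P=onz(m,e[0][0]+230,e[0][1]+170,.065); print(P, 2000*np.linalg.norm(onz(m,x+230+r,y+170,.065)-onz(m,x+230,y+170,.065)))
cv2.imwrite("pics/w3a.png",cv2.resize(g[150:240,205:310],None,fx=6,fy=6,interpolation=cv2.INTER_CUBIC))
print(rel([P[0],P[1],.036],down(np.radians(55))))
print("bottle neck", onz(m,250,325,.15))
E
```

```text
[  0   4  55  43 977] 257.0 194.0 33.60069274902344 ((22.931371688842773, 23.527679443359375), (34.311065673828125, 59.8690071105957), 64.98896789550781)
[ 0.62729754 -0.24707889  0.065     ] 69.4186402366302
(array([-0.00248552,  0.0165016 ,  0.16412343]), array([-0.00130352,  0.002512  ,  0.00177526]))
bottle neck [ 0.69826476 -0.2988366   0.15      ]
```

View pics/w3a.png

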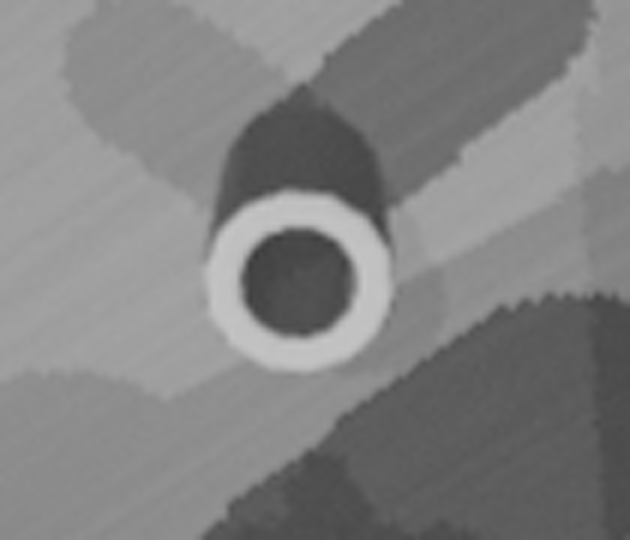

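```bash
python3 - <<'E'
from h import *
a=np.load("w3.npy"); m=dict(T=a[:16].reshape(4,4),vfov=a[16],cx=a[17],cy=a[18])
P=onz(m,254.4,196.4,.065); print(P, 1000*np.linalg.norm(onz(m,254.4+15.5,196.4,.065)-onz(m,254.4-15.5,196.4,.065)))
print(rel([P[0],P[1],.036],down(np.radians(55))))
E
```

```text
[ 0.63073438 -0.24763393  0.065     ] 32.122752928282864
(array([-0.00097447,  0.01963794,  0.16411554]), array([-0.00130352,  0.002512  ,  0.00177526]))
```

Call:
carry_out(
  plan=[
    {"x": -0.001,"y": 0.0196,"z": 0.02,"ax": -0.001,"ay": 0.0025,"az": 0,"hand": 1},
    {"x": -0.001,"y": 0.0196,"z": 0.055,"ax": -0.001,"ay": 0.0025,"az": 0,"hand": 1},
    {"x": -0.001,"y": 0.0196,"z": 0.09,"ax": -0.001,"ay": 0.0025,"az": 0,"hand": 1},
    {"x": -0.001,"y": 0.0196,"z": 0.12,"ax": -0.001,"ay": 0.0025,"az": 0,"hand": 1},
    {"x": -0.001,"y": 0.0196,"z": 0.145,"ax": -0.001,"ay": 0.0025,"az": 0,"hand": 1},
    {"x": -0.001,"y": 0.0196,"z": 0.158,"ax": -0.001,"ay": 0.0025,"az": 0,"hand": 1},
    {"x": -0.001,"y": 0.0196,"z": 0.164,"ax": -0.001,"ay": 0.0025,"az": 0,"hand": 1},
    {"x": -0.001,"y": 0.0196,"z": 0.164,"ax": -0.001,"ay": 0.0025,"az": 0,"hand": 1},
    {"x": -0.001,"y": 0.0196,"z": 0.164,"ax": -0.001,"ay": 0.0025,"az": 0,"hand": 1},
  ],
)

```text
clock: 3.47
tcp_pos: [0.6313, -0.2465, 0.0373]
orientation: [0.0, 0.886, 0.463, 0.0]
wrist_force: [-0.1, -0.2, 0.4]
finger_gap: 0.0856
```

```bash
python3 - <<'E'
from h import *
print(rel([.6307,-.2476,.036],down(np.radians(55))))
for n in ["wrist","side"]:
  im=viewer.read_camera(n); cv2.imwrite(f"pics/{n}4.png",im[:,:,::-1])
E
```

```text
(array([-1.27117555e-03,  9.11640707e-05,  1.26675018e-03]), array([ 0.00072786, -0.0002487 ,  0.0035083 ]))
```

View pics/wrist4.png

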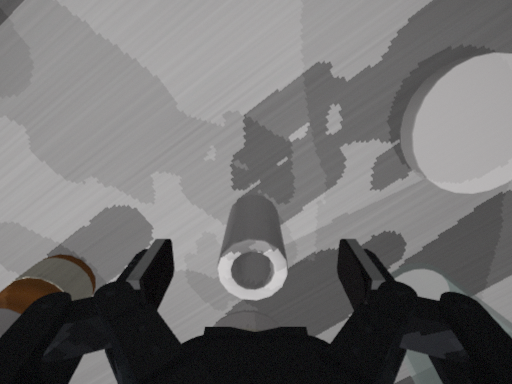

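View pics/side4.png

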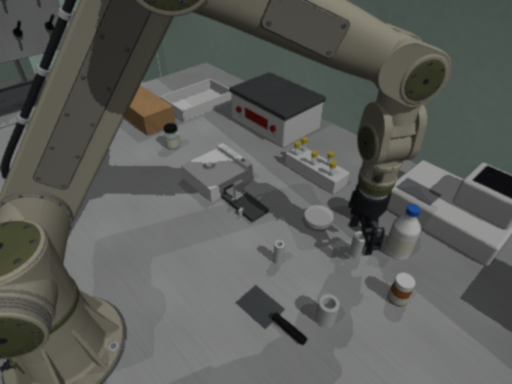

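Call:
carry_out(
  squeeze=35,
  plan=[
    {"x": -0.001,"y": 0,"z": 0.001,"ax": 0,"ay": 0,"az": 0,"hand": 0.5},
    {"x": -0.001,"y": 0,"z": 0.001,"ax": 0,"ay": 0,"az": 0,"hand": 0.3},
    {"x": -0.001,"y": 0,"z": 0.001,"ax": 0,"ay": 0,"az": 0,"hand": 0},
    {"x": -0.001,"y": 0,"z": 0.001,"ax": 0,"ay": 0,"az": 0,"hand": 0},
    {"x": -0.001,"y": 0,"z": 0.001,"ax": 0,"ay": 0,"az": 0,"hand": 0},
    {"x": -0.001,"y": 0,"z": 0.001,"ax": 0,"ay": 0,"az": 0,"hand": 0},
    {"x": -0.001,"y": 0,"z": 0.001,"ax": 0,"ay": 0,"az": 0,"hand": 0},
    {"x": -0.001,"y": 0,"z": 0.001,"ax": 0,"ay": 0,"az": 0,"hand": 0},
  ],
)

```text
clock: 4.23
tcp_pos: [0.6318, -0.2486, 0.0378]
orientation: [0.002, 0.886, 0.463, 0.001]
wrist_force: [-0.9, -0.0, 4.3]
finger_gap: 0.0321
```

```bash
python3 - <<'E'
from h import *
print(tcp()[0])
im=viewer.read_camera("wrist"); cv2.imwrite(f"pics/w5.png",im[:,:,::-1])
E
```

```text
{'clock': 4.2333, 'joint_pos': array([-4.93042909e-01,  6.15953604e-01,  3.58039575e-02,  9.86815651e-01,
        4.31728972e-05,  1.15197819e-01]), 'qvel': array([ 0.00258642, -0.00014124, -0.00239064, -0.00181776,  0.00027635,
        0.00104853]), 'tau': array([-2.38891103e-02, -5.85411394e+01,  2.58679175e+01, -1.79821118e-01,
        6.18339912e-02, -6.20661463e-03]), 'tcp_pos': array([ 0.63178865, -0.24863076,  0.0377505 ]), 'orientation': array([0.00157262, 0.88640249, 0.46291139, 0.00109386]), 'wrist_force': array([-0.93956149, -0.04214192,  4.26454811]), 'ft_torque': array([-0.01822308,  0.09844103, -0.04440368]), 'finger_gap': 0.03207890647919707}
```

View pics/w5.png

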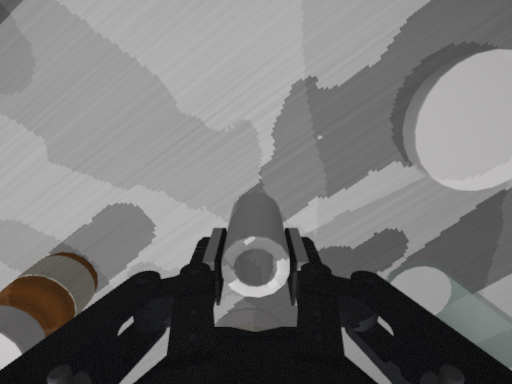

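Call:
carry_out(
  plan=[
    {"x": 0,"y": 0,"z": -0.02,"ax": 0,"ay": 0,"az": 0,"hand": 0},
    {"x": 0,"y": 0,"z": -0.05,"ax": 0,"ay": 0,"az": 0,"hand": 0},
    {"x": 0,"y": 0,"z": -0.085,"ax": 0,"ay": 0,"az": 0,"hand": 0},
    {"x": 0,"y": 0,"z": -0.12,"ax": 0,"ay": 0,"az": 0,"hand": 0},
    {"x": 0,"y": 0,"z": -0.145,"ax": 0,"ay": 0,"az": 0,"hand": 0},
    {"x": 0,"y": 0,"z": -0.155,"ax": 0,"ay": 0,"az": 0,"hand": 0},
    {"x": 0,"y": 0,"z": -0.16,"ax": 0,"ay": 0,"az": 0,"hand": 0},
  ],
)

```text
clock: 4.87
tcp_pos: [0.6319, -0.2487, 0.1993]
orientation: [0.003, 0.886, 0.463, 0.002]
wrist_force: [0.1, 0.4, -1.7]
finger_gap: 0.0318
```

```bash
python3 - <<'E'
from h import *
print(tcp()[0])
m=viewer.camera_model("wrist")
im=viewer.read_camera("wrist"); cv2.imwrite(f"pics/w6.png",im[:,:,::-1])
cv2.imwrite("pics/w6a.png",cv2.resize(im[170:340,190:330,::-1],None,fx=3.5,fy=3.5,interpolation=cv2.INTER_CUBIC))
print(rel([.543,.24,.17],down(np.pi/2)))
s,t,r=tcp()
for h in (.0,.027): print(proj(m,t+np.array([0,0,h])))
E
```

```text
{'clock': 4.8667, 'joint_pos': array([-4.92986808e-01,  5.26163004e-01,  2.90341372e-01,  1.32861048e+00,
       -2.47619123e-05,  1.15242053e-01]), 'qvel': array([ 0.00065757,  0.01656614,  0.06383326,  0.11001245,  0.00179259,
       -0.00067644]), 'tau': array([ 2.65434137e-03, -6.13484144e+01,  3.09074628e+01,  1.34534324e-01,
       -2.02386684e-03, -3.64446248e-05]), 'tcp_pos': array([ 0.63191774, -0.24868032,  0.1992616 ]), 'orientation': array([0.00263948, 0.88639692, 0.46291508, 0.00177737]), 'wrist_force': array([ 0.05726148,  0.40203966, -1.65340593]), 'ft_torque': array([0.05044719, 0.01816987, 0.00995562]), 'finger_gap': 0.0317778688355497}
(array([ 0.35027863, -0.3519619 ,  0.0269789 ]), array([ 0.00494334,  0.00095671, -0.60828332]))
(np.float64(254.7885779830581), np.float64(240.84815654814818))
(np.float64(254.7158737944016), np.float64(268.5484045516934))
```

View pics/w6a.png

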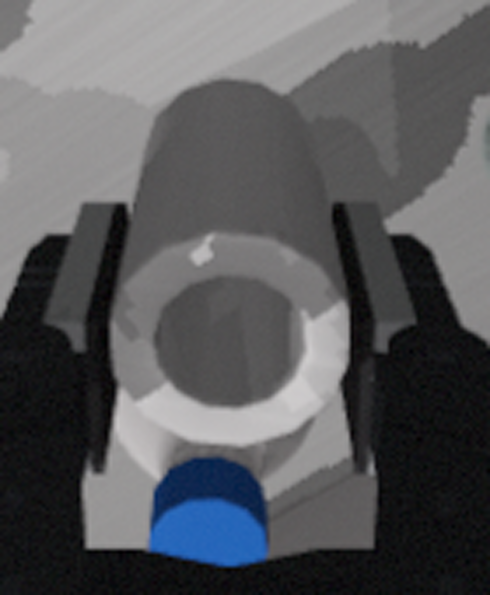

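Call:
carry_out(
  plan=[
    {"x": 0.35,"y": -0.352,"z": 0.02,"ax": 0.005,"ay": 0.001,"az": -0.608,"hand": 0},
    {"x": 0.35,"y": -0.352,"z": 0.02,"ax": 0.005,"ay": 0.001,"az": -0.608,"hand": 0},
    {"x": 0.35,"y": -0.352,"z": 0.02,"ax": 0.005,"ay": 0.001,"az": -0.608,"hand": 0},
    {"x": 0.35,"y": -0.352,"z": 0.02,"ax": 0.005,"ay": 0.001,"az": -0.608,"hand": 0},
    {"x": 0.35,"y": -0.352,"z": 0.02,"ax": 0.005,"ay": 0.001,"az": -0.608,"hand": 0},
    {"x": 0.35,"y": -0.352,"z": 0.02,"ax": 0.005,"ay": 0.001,"az": -0.608,"hand": 0},
    {"x": 0.35,"y": -0.352,"z": 0.02,"ax": 0.005,"ay": 0.001,"az": -0.608,"hand": 0},
    {"x": 0.35,"y": -0.352,"z": 0.02,"ax": 0.005,"ay": 0.001,"az": -0.608,"hand": 0},
    {"x": 0.35,"y": -0.352,"z": 0.02,"ax": 0.005,"ay": 0.001,"az": -0.608,"hand": 0},
    {"x": 0.35,"y": -0.352,"z": 0.02,"ax": 0.005,"ay": 0.001,"az": -0.608,"hand": 0},
    {"x": 0.35,"y": -0.352,"z": 0.02,"ax": 0.005,"ay": 0.001,"az": -0.608,"hand": 0},
    {"x": 0.35,"y": -0.352,"z": 0.02,"ax": 0.005,"ay": 0.001,"az": -0.608,"hand": 0},
  ],
)

```text
clock: 5.92
tcp_pos: [0.5403, 0.2416, 0.1738]
orientation: [-0.001, 0.707, 0.707, -0.002]
wrist_force: [0.7, -0.2, -1.3]
finger_gap: 0.0319
```

Call:
carry_out(
  plan=[
    {"x": 0.0,"y": 0,"z": 0.0,"ax": 0,"ay": 0,"az": 0,"hand": 0},
    {"x": 0.0,"y": 0,"z": 0.0,"ax": 0,"ay": 0,"az": 0,"hand": 0},
    {"x": 0.0,"y": 0,"z": 0.0,"ax": 0,"ay": 0,"az": 0,"hand": 0},
  ],
)

```text
clock: 6.17
tcp_pos: [0.5389, 0.2412, 0.1714]
orientation: [-0.002, 0.707, 0.708, -0.004]
wrist_force: [0.4, -0.7, -1.8]
finger_gap: 0.0318
```

```bash
python3 - <<'E'
from h import *
print(tcp()[:2])
print(rel([.5436,.2397,.11],down(np.pi/2)))
E
```

```text
({'clock': 6.1667, 'joint_pos': array([ 2.85148001e-01,  3.73209933e-01, -1.59080648e-02,  1.19083614e+00,
       -3.31459888e-04,  2.83835344e-01]), 'qvel': array([-3.54141859e-02, -1.39591789e-02,  1.49823339e-02,  3.99186307e-03,
       -8.50905540e-05,  2.52634261e-03]), 'tau': array([ 1.39804412e+00, -5.12369728e+01,  2.95146060e+01,  9.68817598e-02,
        8.63643643e-02,  1.29615673e-02]), 'tcp_pos': array([0.53889601, 0.24123263, 0.17141641]), 'orientation': array([-0.00205351,  0.70663458,  0.70756383, -0.00409595]), 'wrist_force': array([ 0.36628614, -0.6999043 , -1.78353939]), 'ft_torque': array([-0.01958987, -0.01806859, -0.05017073]), 'finger_gap': 0.031770668981313456}, array([0.53889601, 0.24123263, 0.17141641]))
(array([-0.00136182,  0.00523604,  0.06137736]), array([-0.00869667,  0.00288845,  0.00131417]))
```

Call:
carry_out(
  plan=[
    {"x": -0.0014,"y": 0.0052,"z": 0.02,"ax": -0.0087,"ay": 0.003,"az": 0.001,"hand": 0},
    {"x": -0.0014,"y": 0.0052,"z": 0.04,"ax": -0.0087,"ay": 0.003,"az": 0.001,"hand": 0},
    {"x": -0.0014,"y": 0.0052,"z": 0.055,"ax": -0.0087,"ay": 0.003,"az": 0.001,"hand": 0},
    {"x": -0.0014,"y": 0.0052,"z": 0.061,"ax": -0.0087,"ay": 0.003,"az": 0.001,"hand": 0},
    {"x": -0.0014,"y": 0.0052,"z": 0.061,"ax": -0.0087,"ay": 0.003,"az": 0.001,"hand": 0},
    {"x": -0.0014,"y": 0.0052,"z": 0.061,"ax": -0.0087,"ay": 0.003,"az": 0.001,"hand": 0},
  ],
)

```text
clock: 6.67
tcp_pos: [0.5438, 0.2384, 0.1103]
orientation: [-0.0, 0.708, 0.707, -0.0]
wrist_force: [0.6, -0.7, -0.9]
finger_gap: 0.0314
```

```bash
python3 - <<'E'
from h import *
print(rel([.5436,.2397,.11],down(np.pi/2)))
for n in ("wrist","side"):
  m=viewer.camera_model(n)
  im=viewer.read_camera(n); cv2.imwrite(f"pics/{n}7.png",im[:,:,::-1])
  if n=="wrist": M=m
  s,t,r=tcp()
  print(n,"well",proj(m,[.543,.24,.05]),"sl base",proj(m,r.apply([.0003,-.0008,.038])+t))
im=cv2.imread("pics/wrist7.png"); cv2.imwrite("pics/w7a.png",cv2.resize(im[110:330,150:370],None,fx=2.7,fy=2.7,interpolation=cv2.INTER_CUBIC))
im=cv2.imread("pics/side7.png"); cv2.imwrite("pics/s7a.png",cv2.resize(im[100:230,160:290],None,fx=4.6,fy=4.6,interpolation=cv2.INTER_CUBIC))
E
```

```text
(array([ 0.0013078 , -0.00021368,  0.00026449]), array([-0.00075368,  0.00024085, -0.00164258]))
wrist well (np.float64(257.3453662247785), np.float64(203.0899608793436)) sl base (np.float64(256.32956473015344), np.float64(215.58607629323646))
side well (np.float64(208.7947869217893), np.float64(164.61433905019007)) sl base (np.float64(208.51414968741594), np.float64(158.32902419616605))
```

View pics/w7a.png

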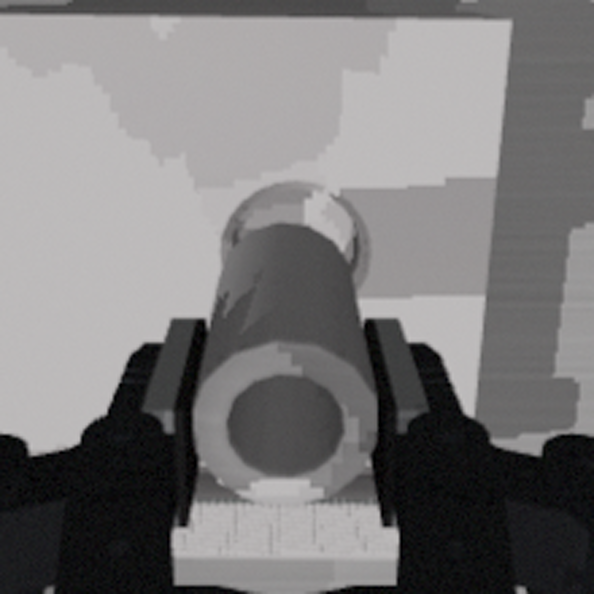

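View pics/s7a.png

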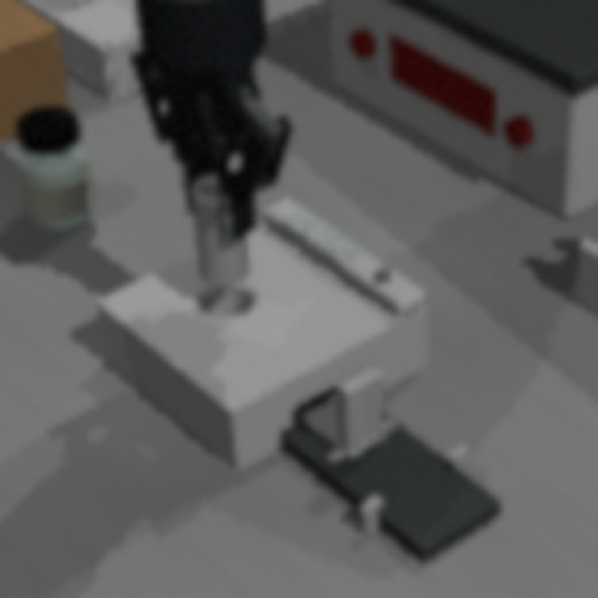

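```bash
python3 - <<'E'
from h import *
m=viewer.camera_model("wrist")
c=lambda X,Y:(150+(X+.5)/2.7-.5,110+(Y+.5)/2.7-.5)
print("top",onz(m,*c(297,181),.05)+[.0215,0,0],"L",onz(m,*c(221.5,245),.05)+[0,.0215,0],"R",onz(m,*c(370,245),.05)-[0,.0215,0])
s,t,r=tcp()
print(t)
# sleeve base far edge
z=t[2]-.038
print("base top edge",onz(m,*c(289,223),z)+[.017,0,0], "L",onz(m,*c(219,250),z),"R",onz(m,*c(357,250),z))
E
```

```text
top [0.5449221  0.24257993 0.05      ] L [0.542165   0.24276361 0.05      ] R [0.54220655 0.24181831 0.05      ]
[0.5445966  0.23921381 0.11146171]
base top edge [0.54485067 0.24026975 0.07346171] L [0.53497219 0.22270013 0.07346171] R [0.53500624 0.25734067 0.07346171]
```

```bash
python3 - <<'E'
from h import *
print(rel([.5443,.241,.08],down(np.pi/2)))
E
```

```text
(array([ 0.00176862, -0.00035306,  0.03146212]), array([ 0.00174905, -0.00055012, -0.00080532]))
```

Call:
carry_out(
  plan=[
    {"x": 0.0018,"y": -0.0003,"z": 0.005,"ax": 0.002,"ay": 0,"az": 0,"hand": 0},
    {"x": 0.0018,"y": -0.0003,"z": 0.01,"ax": 0.002,"ay": 0,"az": 0,"hand": 0},
    {"x": 0.0018,"y": -0.0003,"z": 0.015,"ax": 0.002,"ay": 0,"az": 0,"hand": 0},
    {"x": 0.0018,"y": -0.0003,"z": 0.02,"ax": 0.002,"ay": 0,"az": 0,"hand": 0},
    {"x": 0.0018,"y": -0.0003,"z": 0.023,"ax": 0.002,"ay": 0,"az": 0,"hand": 0},
    {"x": 0.0018,"y": -0.0003,"z": 0.026,"ax": 0.002,"ay": 0,"az": 0,"hand": 0},
    {"x": 0.0018,"y": -0.0003,"z": 0.029,"ax": 0.002,"ay": 0,"az": 0,"hand": 0},
    {"x": 0.0018,"y": -0.0003,"z": 0.031,"ax": 0.002,"ay": 0,"az": 0,"hand": 0},
  ],
)

```text
clock: 7.43
tcp_pos: [0.5442, 0.241, 0.08]
orientation: [-0.0, 0.707, 0.707, -0.0]
wrist_force: [0.0, 0.6, -1.9]
finger_gap: 0.0317
```

```bash
python3 - <<'E'
from h import *
print(rel([.5443,.241,.06],down(np.pi/2)),tcp()[0]["ft_torque"])
for n in ("wrist","side"):
  im=viewer.read_camera(n); cv2.imwrite(f"pics/{n}8.png",im[:,:,::-1])
im=cv2.imread("pics/wrist8.png"); cv2.imwrite("pics/w8a.png",cv2.resize(im[110:330,150:370],None,fx=2.7,fy=2.7,interpolation=cv2.INTER_CUBIC))
E
```

```text
(array([-2.68461002e-05,  1.36187849e-04,  1.99981972e-02]), array([-0.00067125, -0.00043591, -0.00069714])) [ 0.02839648  0.00102225 -0.00238197]
```

View pics/w8a.png

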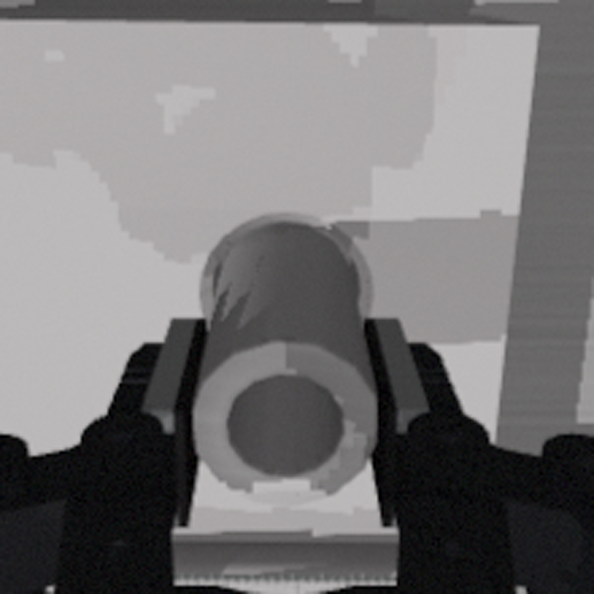

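Call:
carry_out(
  plan=[
    {"x": 0,"y": 0,"z": 0.005,"ax": 0,"ay": 0,"az": 0,"hand": 0},
    {"x": 0,"y": 0,"z": 0.009,"ax": 0,"ay": 0,"az": 0,"hand": 0},
    {"x": 0,"y": 0,"z": 0.013,"ax": 0,"ay": 0,"az": 0,"hand": 0},
    {"x": 0,"y": 0,"z": 0.016,"ax": 0,"ay": 0,"az": 0,"hand": 0},
    {"x": 0,"y": 0,"z": 0.018,"ax": 0,"ay": 0,"az": 0,"hand": 0},
    {"x": 0,"y": 0,"z": 0.019,"ax": 0,"ay": 0,"az": 0,"hand": 0},
    {"x": 0,"y": 0,"z": 0.019,"ax": 0,"ay": 0,"az": 0,"hand": 0},
  ],
)

```text
clock: 8.12
tcp_pos: [0.5439, 0.2409, 0.0607]
orientation: [-0.001, 0.707, 0.707, -0.0]
wrist_force: [-0.3, 0.2, -1.7]
finger_gap: 0.0321
```

Call:
carry_out(
  plan=[
    {"x": 0,"y": 0,"z": 0.001,"ax": 0,"ay": 0,"az": 0,"hand": 0},
    {"x": 0,"y": 0,"z": 0.0015,"ax": 0,"ay": 0,"az": 0,"hand": 0},
    {"x": 0,"y": 0,"z": 0.002,"ax": 0,"ay": 0,"az": 0,"hand": 0},
    {"x": 0,"y": 0,"z": 0.002,"ax": 0,"ay": 0,"az": 0,"hand": 0},
  ],
)

```text
clock: 8.45
tcp_pos: [0.5441, 0.241, 0.0597]
orientation: [-0.0, 0.707, 0.707, 0.0]
wrist_force: [-2.3, -0.4, 5.2]
finger_gap: 0.0321
```

Call:
carry_out(
  plan=[
    {"x": 0,"y": 0,"z": 0,"ax": 0,"ay": 0,"az": 0,"hand": 0.42},
    {"x": 0,"y": 0,"z": 0,"ax": 0,"ay": 0,"az": 0,"hand": 0.5},
    {"x": 0,"y": 0,"z": 0,"ax": 0,"ay": 0,"az": 0,"hand": 0.6},
    {"x": 0,"y": 0,"z": 0,"ax": 0,"ay": 0,"az": 0,"hand": 0.7},
    {"x": 0,"y": 0,"z": 0,"ax": 0,"ay": 0,"az": 0,"hand": 0.7},
    {"x": 0,"y": 0,"z": 0,"ax": 0,"ay": 0,"az": 0,"hand": 0.7},
  ],
)

```text
clock: 8.95
tcp_pos: [0.5441, 0.241, 0.0596]
orientation: [-0.0, 0.707, 0.707, -0.0]
wrist_force: [0.3, -0.3, -0.8]
finger_gap: 0.0598
```

```bash
python3 - <<'E'
from h import *
print(tcp()[0])
for n in ("wrist","side"):
  im=viewer.read_camera(n); cv2.imwrite(f"pics/{n}9.png",im[:,:,::-1])
im=cv2.imread("pics/wrist9.png"); cv2.imwrite("pics/w9a.png",cv2.resize(im[110:330,150:370],None,fx=2.7,fy=2.7,interpolation=cv2.INTER_CUBIC))
E
```

```text
{'clock': 8.95, 'joint_pos': array([ 2.81827048e-01,  4.54311805e-01, -1.82433353e-01,  9.34468458e-01,
        5.12139426e-04,  2.82583175e-01]), 'qvel': array([ 0.00063289, -0.00074526, -0.00109061,  0.00146538,  0.00148756,
       -0.00085472]), 'tau': array([ 1.58956614e-04, -5.23356915e+01,  2.64406031e+01,  1.86801386e-03,
        1.53532575e-03, -4.45221622e-05]), 'tcp_pos': array([0.54411327, 0.24098479, 0.05962833]), 'orientation': array([-3.24942613e-04,  7.07374061e-01,  7.06839323e-01, -5.92988039e-05]), 'wrist_force': array([ 0.26066805, -0.30092526, -0.77685971]), 'ft_torque': array([ 0.04948682,  0.01469575, -0.02150932]), 'finger_gap': 0.0597692143817096}
```

View pics/w9a.png

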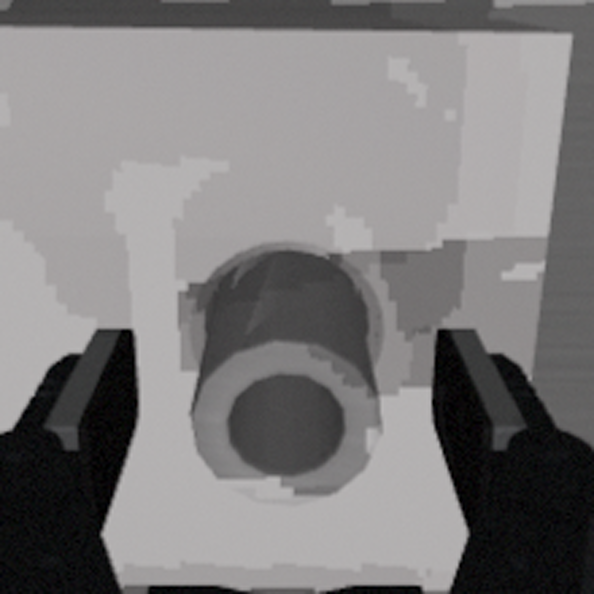

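Call:
carry_out(
  plan=[
    {"x": 0,"y": 0,"z": -0.02,"ax": 0,"ay": 0,"az": 0,"hand": 0.7},
    {"x": 0,"y": 0,"z": -0.05,"ax": 0,"ay": 0,"az": 0,"hand": 0.7},
    {"x": 0,"y": 0,"z": -0.085,"ax": 0,"ay": 0,"az": 0,"hand": 0.7},
    {"x": 0,"y": 0,"z": -0.1,"ax": 0,"ay": 0,"az": 0,"hand": 0.7},
    {"x": -0.03,"y": -0.001,"z": -0.105,"ax": 0,"ay": 0,"az": 0,"hand": 0.6},
    {"x": -0.07,"y": -0.001,"z": -0.105,"ax": 0,"ay": 0,"az": 0,"hand": 0.55},
    {"x": -0.105,"y": -0.001,"z": -0.105,"ax": 0,"ay": 0,"az": 0,"hand": 0.55},
    {"x": -0.13,"y": -0.001,"z": -0.105,"ax": 0,"ay": 0,"az": 0,"hand": 0.55},
    {"x": -0.139,"y": -0.001,"z": -0.105,"ax": 0,"ay": 0,"az": 0,"hand": 0.55},
    {"x": -0.139,"y": -0.001,"z": -0.105,"ax": 0,"ay": 0,"az": 0,"hand": 0.55},
    {"x": -0.139,"y": -0.001,"z": -0.105,"ax": 0,"ay": 0,"az": 0,"hand": 0.55},
  ],
)

```text
clock: 9.97
tcp_pos: [0.5432, 0.102, 0.1646]
orientation: [-0.001, 0.708, 0.706, 0.0]
wrist_force: [-0.4, 0.0, -1.0]
finger_gap: 0.0469
```

```bash
python3 - <<'E'
from h import *
print(tcp()[:2])
m=viewer.camera_model("wrist"); np.save("w10.npy",np.r_[m["T"].ravel(),m["vfov"],m["cx"],m["cy"]])
im=viewer.read_camera("wrist"); cv2.imwrite(f"pics/w10.png",im[:,:,::-1])
cv2.imwrite("pics/w10a.png",cv2.resize(im[100:300,140:390,::-1],None,fx=3,fy=3,interpolation=cv2.INTER_CUBIC))
E
```

```text
({'clock': 9.9667, 'joint_pos': array([ 3.98461294e-02,  2.98693494e-01, -1.39515256e-01,  1.13298489e+00,
        1.01840753e-03,  4.16563844e-02]), 'qvel': array([ 0.02837607,  0.00547011,  0.0046184 , -0.00036606,  0.00283373,
        0.00036994]), 'tau': array([-1.05277330e+00, -4.62256873e+01,  2.86620033e+01,  1.15274743e-02,
       -7.64809339e-02, -3.27005319e-02]), 'tcp_pos': array([0.54317156, 0.10202427, 0.16463018]), 'orientation': array([-5.09061905e-04,  7.07746479e-01,  7.06466293e-01,  1.99017582e-04]), 'wrist_force': array([-0.40645454,  0.02566896, -1.02750263]), 'ft_torque': array([0.07071839, 0.01761053, 0.00428963]), 'finger_gap': 0.04686381203344542}, array([0.54317156, 0.10202427, 0.16463018]))
```

View pics/w10a.png

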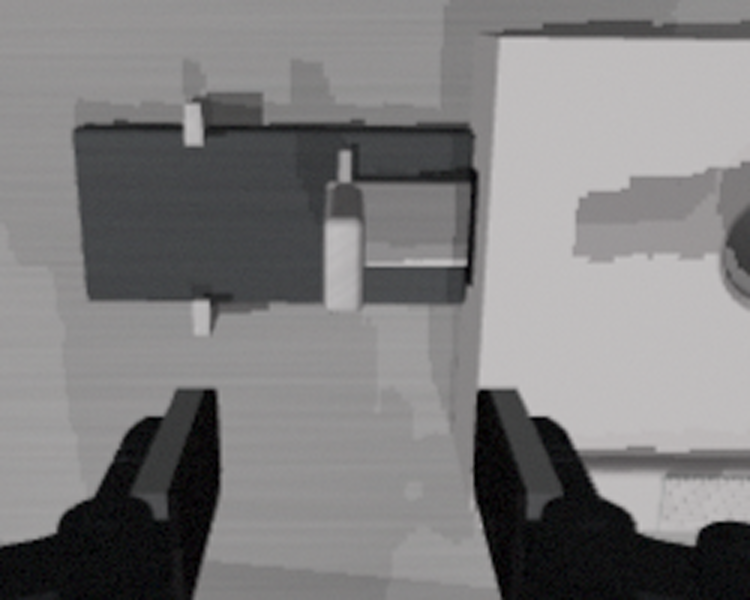

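```bash
python3 - <<'E'
from h import *
a=np.load("w10.npy"); m=dict(T=a[:16].reshape(4,4),vfov=a[16],cx=a[17],cy=a[18])
c=lambda X,Y:(140+(X+.5)/3-.5,100+(Y+.5)/3-.5)
for n,p,z in [("handletop",c(344,264),.07),("bar",c(345,163),.02),("postA",c(194,124),.022),("postB",c(202,318),.022),("bedB",c(88,299),.014),("bedT",c(75,130),.014)]:
    print(n,onz(m,*p,z).round(4))
print(rel([.543,.1015,.032],down(np.pi/2)))
E
```

```text
handletop [0.5407 0.1013 0.07  ]
bar [0.5201 0.1016 0.02  ]
postA [0.5065 0.0511 0.022 ]
postB [0.5758 0.0501 0.022 ]
bedB [0.5713 0.0073 0.014 ]
bedT [0.5096 0.0086 0.014 ]
(array([-1.30572355e-03, -3.42362055e-05,  1.32556962e-01]), array([-0.00056121, -0.00096282, -0.00048528]))
```

Call:
carry_out(
  squeeze=60,
  plan=[
    {"x": -0.001,"y": 0,"z": 0.02,"ax": 0,"ay": 0,"az": 0,"hand": 0.4},
    {"x": -0.001,"y": 0,"z": 0.04,"ax": 0,"ay": 0,"az": 0,"hand": 0.4},
    {"x": -0.001,"y": 0,"z": 0.06,"ax": 0,"ay": 0,"az": 0,"hand": 0.4},
    {"x": -0.001,"y": 0,"z": 0.08,"ax": 0,"ay": 0,"az": 0,"hand": 0.4},
    {"x": -0.001,"y": 0,"z": 0.1,"ax": 0,"ay": 0,"az": 0,"hand": 0.4},
    {"x": -0.001,"y": 0,"z": 0.115,"ax": 0,"ay": 0,"az": 0,"hand": 0.4},
    {"x": -0.001,"y": 0,"z": 0.125,"ax": 0,"ay": 0,"az": 0,"hand": 0.4},
    {"x": -0.001,"y": 0,"z": 0.131,"ax": 0,"ay": 0,"az": 0,"hand": 0.4},
    {"x": -0.001,"y": 0,"z": 0.132,"ax": 0,"ay": 0,"az": 0,"hand": 0.4},
    {"x": -0.001,"y": 0,"z": 0.132,"ax": 0,"ay": 0,"az": 0,"hand": 0.4},
  ],
)

```text
clock: 10.85
tcp_pos: [0.5432, 0.1024, 0.0327]
orientation: [-0.001, 0.707, 0.707, 0.0]
wrist_force: [0.3, -1.2, 1.1]
finger_gap: 0.0341
```

```bash
python3 - <<'E'
from h import *
s=tcp()[0]; print(s["tcp_pos"],s["wrist_force"],s["finger_gap"])
im=viewer.read_camera("wrist"); cv2.imwrite(f"pics/w11.png",im[:,:,::-1])
E
```

```text
[0.54322048 0.10242416 0.03269453] [ 0.34410919 -1.23572542  1.13551369] 0.03409685160717149
```

View pics/w11.png

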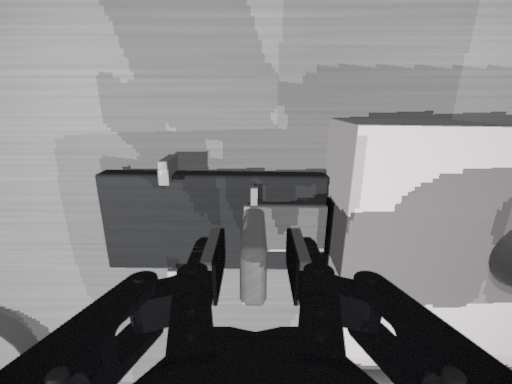

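Call:
carry_out(
  squeeze=60,
  plan=[
    {"x": -0.001,"y": 0,"z": 0,"ax": 0,"ay": 0,"az": 0,"hand": 0.2},
    {"x": -0.001,"y": 0,"z": 0,"ax": 0,"ay": 0,"az": 0,"hand": 0},
    {"x": -0.001,"y": 0,"z": 0,"ax": 0,"ay": 0,"az": 0,"hand": 0},
    {"x": -0.001,"y": 0,"z": 0,"ax": 0,"ay": 0,"az": 0,"hand": 0},
    {"x": -0.001,"y": 0,"z": 0,"ax": 0,"ay": 0,"az": 0,"hand": 0},
    {"x": -0.001,"y": 0,"z": 0,"ax": 0,"ay": 0,"az": 0,"hand": 0},
  ],
)

```text
clock: 11.4
tcp_pos: [0.5447, 0.1013, 0.0344]
orientation: [0.001, 0.707, 0.707, 0.002]
wrist_force: [-1.1, 0.5, 5.7]
finger_gap: 0.0117
```

```bash
python3 - <<'E'
from h import *
s=tcp()[0]; print(s["tcp_pos"],s["wrist_force"],s["finger_gap"])
m=viewer.camera_model("wrist")
im=viewer.read_camera("wrist"); cv2.imwrite(f"pics/w12.png",im[:,:,::-1])
cv2.imwrite("pics/w12a.png",cv2.resize(im[140:320,90:350,::-1],None,fx=3,fy=3,interpolation=cv2.INTER_CUBIC))
np.save("w12.npy",np.r_[m["T"].ravel(),m["vfov"],m["cx"],m["cy"]])
E
```

```text
[0.54467046 0.10125848 0.03442958] [-1.1470205   0.52550929  5.71952486] 0.011690689191736632
```

View pics/w12a.png

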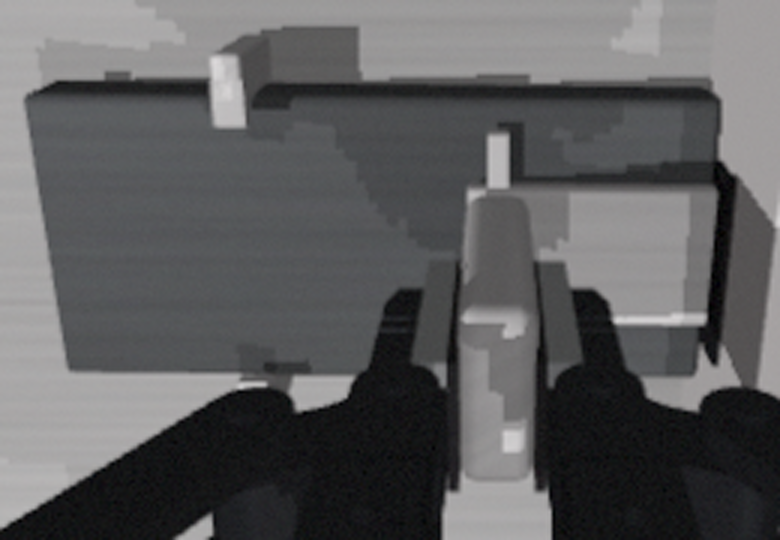

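Call:
carry_out(
  plan=[
    {"x": -0.005,"y": 0,"z": 0,"ax": 0,"ay": 0,"az": 0,"hand": 0},
    {"x": -0.01,"y": 0,"z": 0,"ax": 0,"ay": 0,"az": 0,"hand": 0},
    {"x": -0.016,"y": 0,"z": 0,"ax": 0,"ay": 0,"az": 0,"hand": 0},
    {"x": -0.022,"y": 0,"z": 0,"ax": 0,"ay": 0,"az": 0,"hand": 0},
    {"x": -0.028,"y": 0,"z": 0,"ax": 0,"ay": 0,"az": 0,"hand": 0},
    {"x": -0.034,"y": 0,"z": 0,"ax": 0,"ay": 0,"az": 0,"hand": 0},
    {"x": -0.04,"y": -0.001,"z": 0,"ax": 0,"ay": 0,"az": 0,"hand": 0},
    {"x": -0.045,"y": -0.001,"z": 0,"ax": 0,"ay": 0,"az": 0,"hand": 0},
    {"x": -0.049,"y": -0.001,"z": 0,"ax": 0,"ay": 0,"az": 0,"hand": 0},
    {"x": -0.0507,"y": -0.001,"z": 0,"ax": 0,"ay": 0,"az": 0,"hand": 0},
    {"x": -0.0507,"y": -0.001,"z": 0,"ax": 0,"ay": 0,"az": 0,"hand": 0},
    {"x": -0.0507,"y": -0.001,"z": 0,"ax": 0,"ay": 0,"az": 0,"hand": 0},
  ],
)

```text
clock: 12.45
tcp_pos: [0.5441, 0.0519, 0.0345]
orientation: [-0.0, 0.707, 0.707, 0.003]
wrist_force: [1.9, 9.5, -0.3]
finger_gap: 0.0112
```

```bash
cat > look.py <<'E'
from h import *
import sys
k=sys.argv[1]
s=tcp()[0]; print(s["clock"],s["tcp_pos"],s["wrist_force"],s["finger_gap"])
m=viewer.camera_model("wrist"); im=viewer.read_camera("wrist"); cv2.imwrite(f"pics/w{k}.png",im[:,:,::-1])
cv2.imwrite(f"pics/w{k}a.png",cv2.resize(im[140:320,140:400,::-1],None,fx=3,fy=3,interpolation=cv2.INTER_CUBIC))
np.save(f"w{k}.npy",np.r_[m["T"].ravel(),m["vfov"],m["cx"],m["cy"]])
im=viewer.read_camera("top"); cv2.imwrite(f"pics/t{k}.png",im[:,:,::-1])
im=viewer.read_camera("side"); cv2.imwrite(f"pics/s{k}.png",cv2.resize(im[100:250,150:300,::-1],None,fx=4,fy=4,interpolation=cv2.INTER_CUBIC))
E
python3 look.py 13
```

```text
12.45 [0.54409008 0.05191242 0.0344713 ] [ 1.9327855   9.45494601 -0.34422978] 0.011219073187267694
```

View pics/w13a.png

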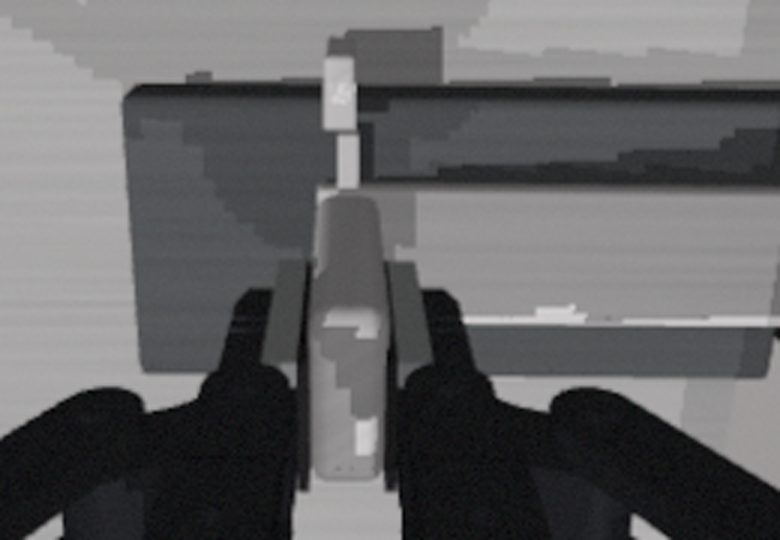

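View pics/s13.png

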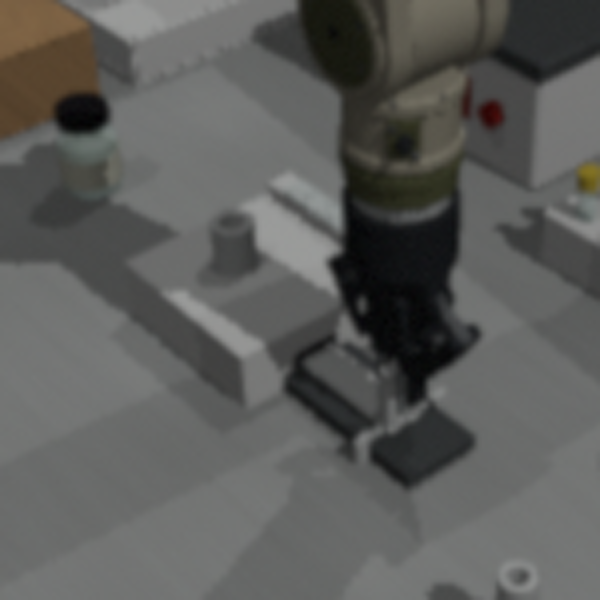

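```bash
python3 - <<'E'
from h import *
a=np.load("w13.npy"); m=dict(T=a[:16].reshape(4,4),vfov=a[16],cx=a[17],cy=a[18])
c=lambda X,Y:(140+(X+.5)/3-.5,140+(Y+.5)/3-.5)
p=onz(m,*c(339.5,95),.022); b=onz(m,*c(347.5,160),.02); print(p,b)
u=np.array([.012,1]);print("pointer-mark along y(mm)",1000*((b-p)[:2]@u))
E
```

```text
[0.50651762 0.05068006 0.022     ] [0.52002696 0.05218308 0.02      ]
pointer-mark along y(mm) 1.6651348205965
```

Call:
carry_out(
  plan=[
    {"x": -0.0015,"y": 0,"z": 0,"ax": 0,"ay": 0,"az": 0,"hand": 0},
    {"x": -0.0025,"y": 0,"z": 0,"ax": 0,"ay": 0,"az": 0,"hand": 0},
    {"x": -0.0025,"y": 0,"z": 0,"ax": 0,"ay": 0,"az": 0,"hand": 0},
    {"x": -0.0025,"y": 0,"z": 0,"ax": 0,"ay": 0,"az": 0,"hand": 0},
    {"x": -0.0025,"y": 0,"z": 0,"ax": 0,"ay": 0,"az": 0,"hand": 0},
    {"x": -0.0025,"y": 0,"z": 0,"ax": 0,"ay": 0,"az": 0,"hand": 0},
  ],
)

```text
clock: 13.1
tcp_pos: [0.5441, 0.0509, 0.0345]
orientation: [-0.001, 0.707, 0.707, 0.004]
wrist_force: [-0.0, 9.0, 0.9]
finger_gap: 0.0113
```

```bash
python3 look.py 14; python3 look.py 15
```

```text
13.1 [0.54412108 0.05091064 0.03450072] [-0.03603432  9.03526653  0.88814701] 0.011319333289866654
13.25 [0.54410258 0.05094792 0.03449103] [0.9527754  8.51092922 0.76866985] 0.011488714956483613
```

View pics/w15a.png

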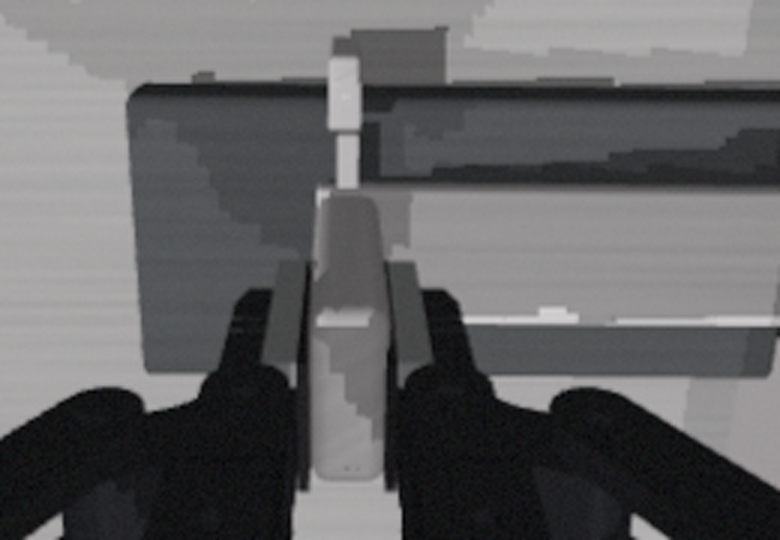

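View pics/t15.png

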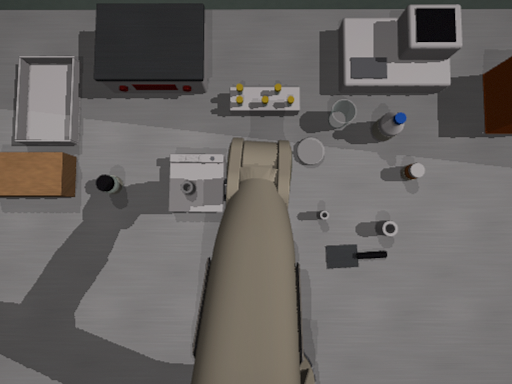

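```bash
python3 -c "
from workcell import env
print(env.hand_in())"
```

```text
the job is handed in; nothing more can be done
None
```

I lowered the 34 mm sleeve into the photometer's well and let go of it while the shutter was still shut. Then I pinched the handle, pulled the shutter out about 51 mm to the index clip, and handed the job in at about 13.3 s, still holding it.

- **Sleeve:** it touched the well's floor with the underside at about 22 mm, the floor's height, and a contact force of about 5 N. After release, the wrist and side views showed it upright in the well.
- **Pointer:** the last full measurement put it 1.7 mm short of the mark, so I pulled about 1 mm more. By eye in the last image it was under 1 mm off, against the 5 mm allowed; I did not measure it again.
- **Grip:** the spring pulled at about 9 N at the wrist. The grip was set to 60 N and the pose held steady between the last two readings.
- **Other objects:** in the last top view the other two sleeves and the bystanders stood where they were at the start.

Two checks disagreed slightly. The well's position differed by about 2 mm between the first views and the close-up wrist view; I used a value close to the wrist view, and the sleeve went in without side contact. In the images the sleeves measured 2 to 4 mm under their stated diameters, but the three sizes were clearly distinct. Once gripped, the 34 mm sleeve read 32 mm between the fingers.

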